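# Unclamp a port hub and hold its sockets up to the inspection camera

## Task

Free the aluminium port hub from the hold-down fixture: lift the sprung plunger at the end of the bar, swing the bar fully aside and let the plunger drop home in the parking notch. Then take the hub out of its nest and hold it up to the inspection camera, top side up, with the port end 80 mm in front of the lens, centred on and square to its tilted line of sight. Finish while still holding the hub there in the air; do not knock the camera or disturb the other things on the bench.

Things in the scene. Friction and masses are not known exactly. Their poses are not given: they have to be found in the camera images.
- fixture: Hold-down fixture fixed to the bench: dark base plate 260 x 215 x 12 mm with nest, pivot post and notched arc rail. Origin on the bench under the nest's centre; x along the nest, y towards the pivot (at y +80 mm). The hub lies on two pads 28 mm above the bench (16 above the plate), located by end stops and corner pins 6 mm high; its long sides are free over the middle 50 mm, down to the plate.
- pivot (a point): Vertical hinge axis of the hold-down bar, at the bar's underside, 50 mm above the bench. The bar is flat steel, 24 mm wide, 10 mm thick, and runs from here 160 mm out to the plunger. The point turns with the bar: its -y axis points along the bar to the plunger. The hinge turns easily.
- bar (a joint): Angle of the hold-down bar, rad: 0 = across the hub, plunger in the first notch; 1.2 = swung aside, plunger above or in the parking notch. It grows counter-clockwise seen from above (the plunger end goes to the fixture's +x side). Stops at -0.03 and 1.23.
- knob (a point): Point to grip, on the axis of the black round plunger knob at the bar's free end, 160 mm from the pivot axis. Knob 24 mm across, 28 mm tall, from 18 mm below to 10 mm above this point. With the plunger home, the bar's top lies 24 mm below this point; only the thin stem stands between. It moves with the plunger.
- plunger (a joint): Lift of the sprung plunger, m: 0 = pin home in a notch, 0.010 = pin tip level with the rail's top (it rides there if let go between notches), 0.014 = upper stop. A spring pulls it down, 3 N at 0 and 6.5 N at the stop. It drops home only at the two notches, which are 3 mm wider than the pin; while home, the bar cannot swing.
- hub_centre (a point): Centre (half-way up) of the port hub, a loose aluminium box 88 long (x) x 36 wide (y) x 20 mm high (z), about 0.14 kg. In the nest it lies level, this point 38 mm above the bench. x points out through the port end, z up through its top.
- port_face (a point): Middle of the hub's port end (grey face with dark socket openings), 44 mm along +x from the hub's centre; same axes as hub_centre.
- lens (a point): Middle of the front glass of the inspection camera, a white cylinder 38 mm across with a black ring light (44 mm across) on a post stand at the back of the bench. The camera looks along this point's -x axis, towards the robot's side and 14 to 35 degrees downward.
- focus (a point): The camera's point of focus, in the air 80 mm in front of the lens glass on its axis. Its x axis points from here to the lens, its y axis is level, its z axis is upward, square to the line of sight.
- charger: Bystander, loose, to be left alone: black laptop charger brick, 105 x 45 x 28 mm. Origin at the middle of its underside.
- screwdriver: Bystander, loose, to be left alone: lying screwdriver, 160 mm long, origin on it.
- screw_tray: Bystander, loose, to be left alone: clear divided screw tray, 100 x 140 x 25 mm. Origin at the middle of its underside.
- flux_jar: Bystander, loose, to be left alone: small round jar, 48 mm across, 45 mm high. Origin at the middle of its underside.
- multimeter: Bystander, loose, to be left alone: black multimeter lying on its back, 150 x 75 x 45 mm. Origin at the middle of its underside.
- tape_roll: Bystander, loose, to be left alone: cardboard-coloured tape roll lying flat, 90 mm across, 18 mm high. Origin at the middle of its underside.
- drive: Bystander, loose, to be left alone: flat 2.5-inch drive, 100 x 70 x 9.5 mm. Origin at the middle of its underside.
- hub: The hub itself (see hub_centre); origin at the middle of its underside.
- head: The white camera cylinder, origin 80 mm behind the lens glass on its axis, same axes as lens; it is carried by a steel post 18 mm across, 344 mm tall, 60 mm farther back (horizontally), on a foot 120 x 100 mm.
Things that resemble listed ones, but are neither listed nor needed, are in the scene too. What is shaped like the hub but red or yellow is not meant.

How it is judged (in metres and radians):
On the way, in this order (a step that is already met when the one before it is completed fails the run):
1. the plunger is lifted out of the first notch (value of joint plunger above 0.0095 m and value of joint bar below 0.1 rad), for 0.1 s.
2. the bar is swung fully aside with the plunger dropped home in the parking notch, the hub still in its nest (value of joint bar above 1.14 rad and value of joint plunger below 0.003 m and distance of hub_centre from where it was at the start of the episode below 0.02 m), for 0.2 s.
At the end, for the whole second after the job is handed in: Hub held still in the air by the gripper, touching nothing else, top up, ports to the lens: port face centre within 18 mm of the point of focus, long axis and top each within 0.2 rad of the camera's; bar aside (over 1.14 rad), plunger home (under 3 mm) (distance between port_face and focus below 0.018 m and angle between the x axis of port_face and the x axis of focus, either way round below 0.2 rad and angle between the z axis of port_face and the z axis of focus, either way round below 0.2 rad and x of hub_centre in the frame of focus below -0.02 m and angle between hub_centre's own z axis and vertical below 1.2 rad and height (world z) of hub_centre above 0.1 m and contact force between the fingers and hub above 1 N and contact force between hub and fixture below 0.1 N and contact force between hub and head below 0.1 N and linear speed of hub below 0.03 m/s and value of joint bar above 1.14 rad and value of joint plunger below 0.003 m); the arm keeps its last pose, push and grip.
It fails at once if the camera is knocked out of place (over 10 mm) (distance of focus from where it was at the start of the episode above 0.01 m).
It fails at once if a bystander on the bench is disturbed (over 30 mm) (distance of any of charger, screwdriver, screw_tray, flux_jar, multimeter, tape_roll, drive from where it was at the start of the episode above 0.03 m).
It also fails if it takes over 53 s, if anything falls off the work surface, if the arm or the gripper's body presses on something with over 40 N, if the wrist force passes 120 N, or if a joint passes its speed limit or range.

## Robot

A 7-joint arm with a two-finger parallel gripper is mounted at the origin on the work surface. World frame = base frame: x ahead of the robot, y to its left, z up, the work surface at z = 0. Lengths are in mm, angles in rad, forces in N, time in s.
With the tool pointing down it reaches from about 400 to 900 mm from the base axis. Payload 5.6 kg.
Tool frame: the origin (TCP) lies midway between the tips of the shut fingers; the grasp point (between the pads) lies 19 mm behind it; z points along the fingers, y is the line along which they close (so a half turn about z gives the same grasp; the last joint's range is limited). The gripper opens to 92 mm and grips with 3 to 60 N. Pads are 20 mm wide; open, the fingers measure 128 mm over their backs; the gripper's body (75 mm by 189 mm) begins 69 mm behind the grasp point.
Start: joints at [1.247, 0.468, -0.012, 1.603, 0.006, 1.071, -0.056], TCP at [180.089, -624.562, 214.592] pointing down, gripper open.
Joint ranges: [-2.53, 2.53], [-0.31, 2.02], [-1.57, 1.55], [0.28, 2.44], [-1.29, 4.43], [0.15, 1.84], [-2.92, 2.92]. Speed limits (rad/s): [2.57, 2.57, 3.14, 3.14, 3.14, 3.14, 3.14].

## Interface

Orientations are given as a rotation vector (axis times angle).
In Python, from cell import robot, grip, kin, viewer gives the robot as it stands. Calls block until the motion is done:
- robot.movep(position, orientation): joint-space move of the TCP to a pose.
- robot.servo_line(position, feed=150, rotation=None): straight line of the TCP; rotation=None keeps the orientation; feed is the mean speed in mm/s.
- robot.goto_joints(angles): joint-space move.
- grip(opening, newtons=None): opening from 0.0 (shut) to 1.0 (fully open); newtons is the grip in N (None keeps the last); returns when the fingers have stopped.
- robot.hold(seconds).
- kin.ik(position, orientation): joint angles nearest the present ones, or None.
- robot.observe(): the state.
- viewer.read_camera(name): name is "scene" or "top" or "wrist"; returns the picture (480x640x3 uint8, red, green, blue); there is no depth.
- viewer.camera_info(name): a dict with "camera_matrix" (3x3 intrinsics, pixels), "R" (3x3) and "t" (3): a world point X has camera coordinates R X + t. Camera axes: x right, y down, z forward; pixel columns grow to the right and rows downward; lengths in mm; the calibration is good to about 2 mm. A picture is of the moment at which its call begins: read the wrist's pose just before it. camera_info takes no time and is no camera call; for the wrist camera it gives the pose at the moment of the call.
A pose or a line that the arm cannot do raises robot.IKError and nothing moves.
- robot.job_done(): hands the job in; it is judged then, once.
Trained networks look in the newest picture that a camera, given by its name, has taken for a name from the list of things; names that differ only in an ending like _2 or _b are one class to them, and where a whole thing is asked for, a point or a joint stands for the part that bears it (a point fixed in the world has none). Each returns a list of dicts, best first, with "confidence" (0 to 1); they miss things now and then, are a little off and sometimes report something else, mostly with a low value. They report only what shows in the picture. A call takes as long as a camera call. They do not tell look-alikes from the thing itself.
- viewer.silhouettes(name, camera): "mask" (480x640 bool, what is visible of it).
- viewer.pinpoint(name, camera): "at" ([x, y, z] in mm, in the coordinates of the camera as it stood for that picture, good to about 4 mm: a listed point, or the origin of a listed thing).
The state is a dict: "t": time; "joints": joint angles; "joint_velocities": joint speeds; "joint_torque": joint torques, N m; "tcp_pos": TCP position; "tcp_rot": TCP orientation; "contact_force": force on the tool from outside, world axes, zero at the start; "wrist_torque": the same for the moment, N m; "grip_width": opening from 0.0 (shut) to 1.0 (fully open); "grip_force": force on a finger pad.
Only numpy, scipy, OpenCV 4.12 (cv2) and the standard library are available. Lean on these libraries where they do the work, as an engineer would, in place of code of your own. Each camera call takes 0.05 s, during which the arm holds its last target. There are 200 camera calls.

## Working session

There is one attempt and no reset: what is moved stays moved. The work goes in short steps, each a Python script; the robot and the scene stay as the last script left them, time stands still between calls to the robot, and variables do not carry over. Pictures are saved under pics/ and viewed, at most 10 in all, crops included, and the job is handed in when it is done.

```bash
mkdir -p pics; ls
cat > h.py <<'E'
import numpy as np, cv2
from scipy.spatial.transform import Rotation as Rn
from cell import robot, grip, kin, viewer
def look(cam,names,save=None):
    ci=viewer.camera_info(cam); R=np.array(ci["R"]);t=np.array(ci["t"]);K=np.array(ci["camera_matrix"])
    im=viewer.read_camera(cam)
    if save: cv2.imwrite(save,im[:,:,::-1])
    for n in names:
        for d in viewer.pinpoint(n,cam):
            a=np.array(d["at"]); p=K@a
            print(cam,n,round(d["confidence"],2),"world",np.round(R.T@(a-t),1),"px",np.round(p[:2]/p[2]))
    return im
E
python3 - <<'E'
from h import *
for c in ("scene","top"):
    im=look(c,["fixture","pivot","knob","hub_centre","port_face","lens","focus","head","charger","screwdriver","screw_tray","flux_jar","multimeter","tape_roll","drive"],f"pics/{c}.png")
print(robot.observe())
a=cv2.imread("pics/scene.png");b=cv2.imread("pics/top.png")
cv2.imwrite("pics/both.png",cv2.resize(np.vstack([a,b]),(400,600)))
E
```

```text
pics
scene fixture 0.93 world [ 517.  -155.3   -2.3] px [300. 249.]
scene pivot 0.95 world [499.7 -79.1  51.1] px [323. 247.]
scene pivot 0.63 world [ 566.2 -147.4   36.3] px [291. 251.]
scene pivot 0.16 world [ 4.627e+02  1.819e+02 -1.000e-01] px [403. 299.]
scene knob 0.69 world [421.9 422.7   3.9] px [489. 340.]
scene knob 0.5 world [ 532.9 -239.4   79.7] px [275. 219.]
scene hub_centre 0.81 world [ 343.4 -210.4    5. ] px [324. 208.]
scene hub_centre 0.7 world [342.  -56.9  10.5] px [361. 230.]
scene hub_centre 0.6 world [ 517.2 -158.    36.3] px [299. 240.]
scene hub_centre 0.54 world [629.7 437.9   1.6] px [453. 403.]
scene hub_centre 0.47 world [606.7  85.8  14.5] px [344. 309.]
scene port_face 0.65 world [323.2 -14.6   7.1] px [376. 234.]
scene port_face 0.62 world [ 353.9 -165.8    5.5] px [332. 217.]
scene port_face 0.61 world [642.7  56.6   6.7] px [326. 313.]
scene port_face 0.49 world [ 561.9 -148.    36.4] px [291. 250.]
scene lens 0.58 world [361.6 282.1  -2.2] px [452. 297.]
scene lens 0.57 world [510.1 287.4  -3.4] px [426. 333.]
scene focus 0.42 world [ 500.5 -492.2
[... 2384 characters left out ...]
3, -0.01160498,  1.60271086,  0.00597986,
        1.07141109, -0.05630793]), 'joint_velocities': array([ 6.12598861e-04,  3.57186947e-04,  4.59048337e-05, -9.25058765e-04,
        4.33747996e-04, -1.27132517e-05, -7.36377801e-04]), 'joint_torque': array([-1.88989434e-04, -5.20410669e+01, -1.26890891e-02, -2.44055647e+01,
       -5.67513867e-02,  1.13646567e-02,  1.76993234e-05]), 'tcp_pos': array([ 180.09243607, -624.54972093,  214.58699116]), 'tcp_rot': array([ 3.11069193e+00,  4.39490195e-01, -2.93168014e-05]), 'contact_force': array([-0.56625584,  0.21729443, -0.09698847]), 'wrist_torque': array([-0.03783037, -0.07913301,  0.0654871 ]), 'grip_force': 0.0, 'grip_width': 0.9998298599325185}
```

Run:
```python
import cv2,numpy as np
a=cv2.imread("pics/scene.png")[160:420,200:520];b=cv2.imread("pics/top.png")[140:370,130:530]
a=cv2.resize(a,(369,300));b=cv2.resize(b,(522,300))
c=cv2.imread("pics/top.png")[205:305,320:440];c=cv2.resize(c,(360,300),interpolation=2)
d=cv2.imread("pics/top.png")[150:250,150:270];d=cv2.resize(d,(360,300),interpolation=2)
o=np.zeros((600,800,3),np.uint8);o[:300,:369]=a;o[:300,370:730]=c;o[300:,:430]=b[:,:430];o[300:,435:795]=d
cv2.imwrite("pics/m.png",o)
```

```text
(no output)
```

View pics/m.png

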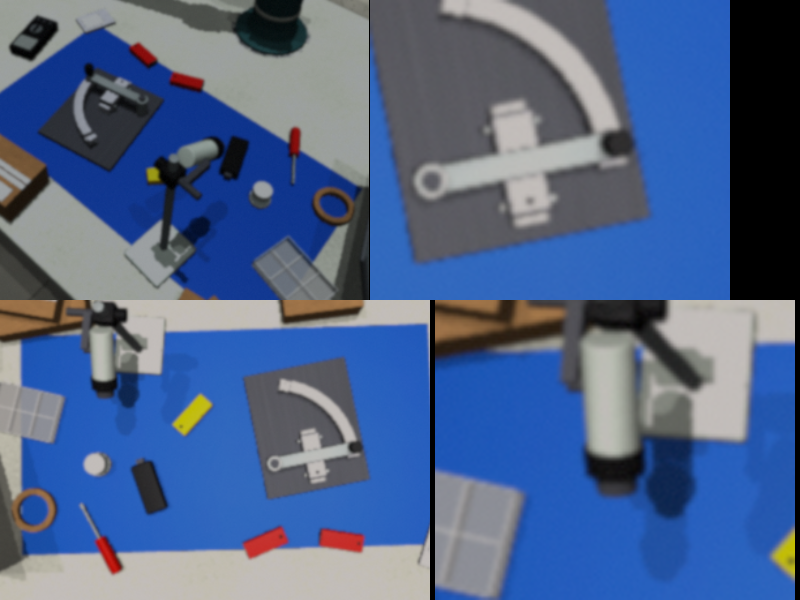

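```bash
cat >> h.py <<'E'
def down(a):
    y=np.array([np.cos(a),np.sin(a),0]);z=np.array([0,0,-1.]);return Rn.from_matrix(np.c_[np.cross(y,z),y,z]).as_rotvec()
E
python3 - <<'E'
from h import *
print(viewer.camera_info("wrist"))
for a in (0.2,0.2-np.pi,0.2+np.pi/2, .2-np.pi/2):
  for p in ([520,-180,260],[532,-238,67]):
    q=kin.ik(p,down(a)); print(a,p,None if q is None else np.round(q,2))
a=0.2
robot.movep([500,-200,260],down(a))
look("wrist",["knob","pivot","hub_centre","port_face"],"pics/w1.png")
robot.servo_line([550,-200,220],feed=200)
look("wrist",["knob","pivot","hub_centre","port_face"])
print(robot.observe()["t"], robot.observe()["joints"])
E
```

```text
{'camera_matrix': array([[424.34813836,   0.        , 321.93792325],
       [  0.        , 424.34813836, 240.14471791],
       [  0.        ,   0.        ,   1.        ]]), 'R': array([[ 2.76720063e-01, -9.60950505e-01, -3.66049782e-04],
       [-9.33828617e-01, -2.68999733e-01,  2.35803431e-01],
       [-2.26693894e-01, -6.49097125e-02, -9.71800704e-01]]), 't': array([-649.74549942,  -27.48094351,  390.9755901 ])}
0.2 [520, -180, 260] [ 0.76  0.32 -0.6   1.77  0.2   1.11  0.3 ]
0.2 [532, -238, 67] [ 0.74  0.61 -0.5   1.85  0.4   0.78  0.23]
-2.941592653589793 [520, -180, 260] [ 0.33  0.26 -0.06  1.8   0.02  1.09 -2.69]
-2.941592653589793 [532, -238, 67] [ 0.25  0.54  0.14  1.88 -0.11  0.72 -2.48]
1.7707963267948965 [520, -180, 260] [ 0.9   0.37 -0.78  1.76  0.28  1.13  1.8 ]
1.7707963267948965 [532, -238, 67] [ 0.87  0.66 -0.68  1.84  0.55  0.83  1.68]
-1.3707963267948966 [520, -180, 260] [ 0.53  0.28 -0.31  1.78  0.1   1.1  -1.18]
-1.3707963267948966 [532, -238, 67] [ 0.52  0.56 -0.2   1.86  0.16  0.74 -1.14]
wrist knob 0.68 world [ 518.  -158.3   29.9] px [351. 167.]
wrist knob 0.
[... 265 characters left out ...]
d [342.7 -55.2  11.3] px [184.  14.]
wrist port_face 0.91 world [ 564.9 -150.    36.1] px [404. 169.]
wrist port_face 0.68 world [ 351.2 -164.6    9.8] px [180. 138.]
wrist knob 0.96 world [ 531.3 -241.9   87.6] px [288. 279.]
wrist knob 0.71 world [ 502.2 -493.3    2.1] px [226. 465.]
wrist pivot 0.68 world [505.  -81.8  47.9] px [296.  58.]
wrist hub_centre 0.67 world [ 518.1 -157.1   41.8] px [296. 160.]
wrist hub_centre 0.65 world [ 346.1 -205.9   13. ] px [ 96. 175.]
wrist port_face 0.97 world [ 562.6 -150.1   38.2] px [351. 163.]
wrist port_face 0.87 world [ 351.4 -168.5    9.7] px [108. 133.]
4.4917 [ 0.7185233   0.41586518 -0.55031923  1.73312789  0.24559698  1.06020887
  0.28490938]
```

View pics/w1.png

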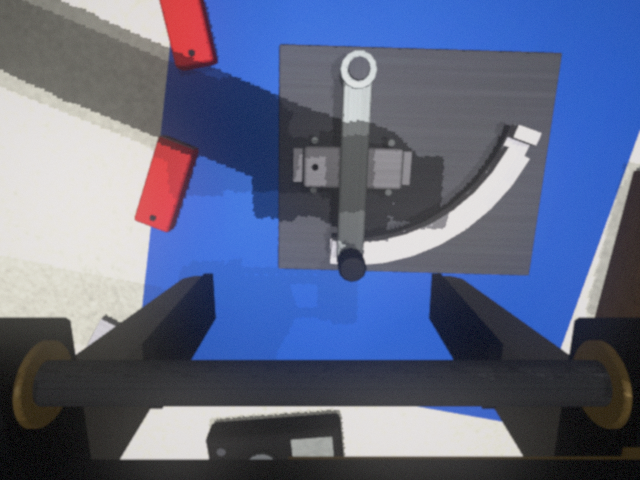

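Run:
```python
from h import *
P=np.array([502,-79.5]);y0=0.19
for th in np.linspace(0,1.2,5):
    a=y0+th; q=kin.ik([P[0]+160*np.sin(a),P[1]-160*np.cos(a),80],down(a)); print(None if q is None else np.round(q,2))
robot.movep([531.8,-238.3,130],down(y0)); grip(0.6,30)
robot.servo_line([531.8,-238.3,68],feed=100)
o=robot.observe();print(o["t"],o["contact_force"])
grip(0.0,30)
o=robot.observe();print(o["t"],o["contact_force"],o["grip_width"]*92,o["grip_force"],o["tcp_pos"])
robot.servo_line([531.8,-238.3,80],feed=40); robot.hold(0.15)
o=robot.observe();print(o["t"],o["contact_force"],o["grip_width"]*92,o["grip_force"],o["tcp_pos"])
look("wrist",["knob","pivot"],"pics/w2.png")
```

```text
[ 0.72  0.58 -0.47  1.85  0.36  0.8   0.25]
[ 0.69  0.65 -0.52  1.75  0.41  0.85  0.47]
[ 0.66  0.7  -0.58  1.68  0.47  0.9   0.68]
[ 0.62  0.74 -0.64  1.63  0.53  0.94  0.88]
[ 0.58  0.77 -0.7   1.61  0.58  0.97  1.08]
6.4333 [ 0.29440124 -0.32271172  0.45229427]
7.0167 [-0.65581754 -0.03971013  2.32213819] 23.1118945156166 30.00046528642997 [ 531.95365968 -238.42198936   68.26893263]
7.6167 [-0.46383853 -1.65126313 -6.20963475] 23.144253583399387 29.99863181496039 [ 531.51988465 -238.42169302   79.6591017 ]
wrist knob 0.71 world [ 532.3 -236.8   96.7] px [326. 307.]
```

View pics/w2.png

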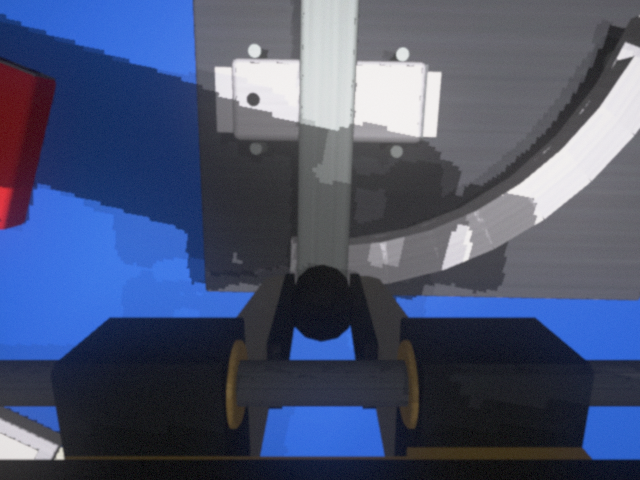

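Run:
```python
from h import *
a0=.187; P=np.array([531.7,-238.4])-160*np.array([np.sin(a0),-np.cos(a0)]); dr=0
for th in np.linspace(0.15,1.2,8):
    a=a0+th; r=np.array([np.sin(a),-np.cos(a)])
    robot.servo_line([*(P+(160+dr)*r),80],feed=90,rotation=down(a))
    o=robot.observe();f=np.array(o["contact_force"]); fr=f[:2]@r
    print(round(th,2),o["t"],"radial",round(fr,1),"tan",round(f[:2]@[np.cos(a),np.sin(a)],1),"z",round(f[2],1),np.round(o["tcp_pos"],1))
    if abs(fr)>40: print("stop");break
look("wrist",["knob","pivot"],"pics/w3.png")
```

```text
0.15 8.1833 radial 3.7 tan 0.8 z -6.1 [ 554.8 -232.7   79.8]
0.3 8.6 radial 6.0 tan 0.3 z -5.3 [ 577.1 -223.6   80.1]
0.45 9.0167 radial 6.8 tan 0.2 z -6.6 [ 598.1 -211.1   80.4]
0.6 9.4333 radial 7.9 tan 0.1 z -6.5 [ 617.  -195.6   80.7]
0.75 9.85 radial 9.2 tan 0.7 z -7.1 [ 633.3 -177.3   80.9]
0.9 10.2667 radial 10.7 tan -0.5 z -6.6 [ 646.8 -156.8   81.3]
1.05 10.6833 radial 12.0 tan -0.6 z -5.8 [ 657.1 -134.3   81.6]
1.2 11.1 radial 13.4 tan -0.9 z -7.3 [ 663.9 -110.3   81.9]
wrist knob 0.79 world [ 662.4 -113.8   97.5] px [313. 308.]
```

View pics/w3.png

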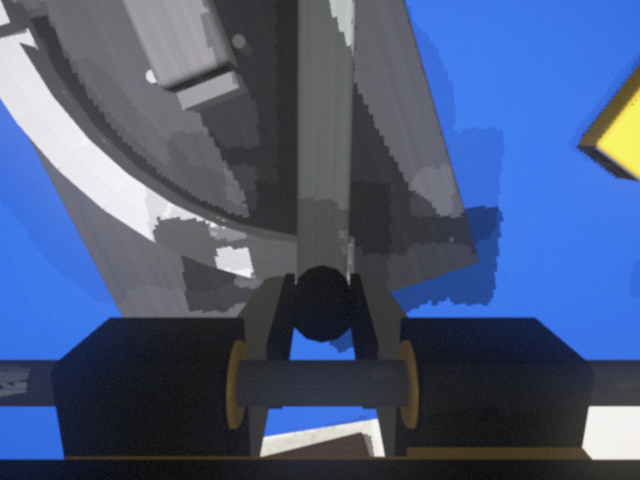

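Run:
```python
from h import *
from scipy.optimize import least_squares
pts=np.array([[531.5,-238.4],[554.8,-232.7],[577.1,-223.6],[598.1,-211.1],[617,-195.6],[633.3,-177.3],[646.8,-156.8],[657.1,-134.3],[663.9,-110.3]])
s=least_squares(lambda v:np.hypot(*(pts-v).T)-160,[502,-80]);c=s.x
an=np.arctan2(pts[:,0]-c[0],-(pts[:,1]-c[1]));print(c,np.round(s.fun,1),an-an[0])
a=.187+1.2
for z in (76,70):
    p=c+160*np.array([np.sin(an[0]+1.2),-np.cos(an[0]+1.2)])
    robot.servo_line([*p,z],feed=60,rotation=down(a)); robot.hold(0.1)
    o=robot.observe();print(o["t"],np.round(o["contact_force"],1),np.round(o["tcp_pos"],1))
```

```text
[506.4769443  -80.09348844] [ 0.3  0.1 -0.1 -0.1 -0.1 -0.2 -0.1  0.1  0.3] [0.         0.14989231 0.30055723 0.45353824 0.60658386 0.7600652
 0.91376462 1.06857523 1.22444936]
11.6083 [ 5.7  2.3 -8. ] [ 663.7 -112.1   75.9]
11.9583 [ 6.2  2.9 -6.1] [ 663.7 -112.    69.7]
```

Run:
```python
from h import *
o=robot.observe();p=np.array(o["tcp_pos"])
robot.servo_line([663.5,-112,67],feed=60); robot.hold(.1)
o=robot.observe();print(o["t"],np.round(o["contact_force"],1),np.round(o["tcp_pos"],1))
grip(0.6); robot.hold(.2)
o=robot.observe();print(o["t"],np.round(o["contact_force"],1),np.round(o["tcp_pos"],1))
robot.servo_line([663.5,-112,120],feed=120)
robot.movep([600,-130,230],down(1.4))
im=look("wrist",["knob","pivot","hub_centre","port_face"],"pics/w4.png")
print(robot.observe()["t"])
```

```text
12.3083 [1.2 0.5 5.8] [ 663.9 -111.8   68.2]
13.1417 [ 0.3 -0.6  0.8] [ 663.5 -112.    67. ]
wrist knob 0.68 world [ 661.8 -112.1   85.8] px [359. 300.]
wrist pivot 0.63 world [504.  -78.6  53.4] px [367.  89.]
wrist pivot 0.41 world [ 660.8 -111.5   85.4] px [359. 298.]
wrist hub_centre 0.89 world [ 516.5 -156.2   39.5] px [274. 124.]
wrist hub_centre 0.71 world [610.4  85.8  11.5] px [557. 183.]
wrist port_face 0.77 world [ 561.9 -148.6   34.9] px [294. 177.]
wrist port_face 0.7 world [642.2  53.2  12.2] px [524. 223.]
wrist port_face 0.65 world [ 519.2 -156.1   31. ] px [276. 127.]
14.5583
```

View pics/w4.png

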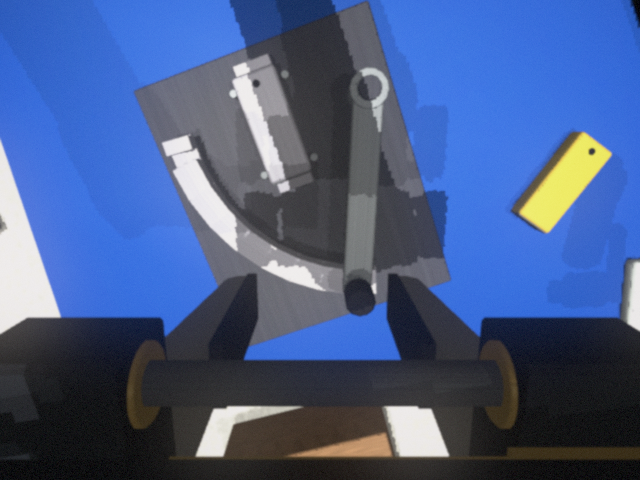

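Run:
```python
from h import *
L=np.array([624.8,210.2,254.9]);H=np.array([691.2,201.5,296.5])
d=(H-L)/np.linalg.norm(H-L)
yf=np.cross([0,0,1],d);yf/=np.linalg.norm(yf);zf=np.cross(d,yf)
F=H-160*d;C=F-44*d
ci=viewer.camera_info("wrist");cp=-np.array(ci["R"]).T@ci["t"];o=robot.observe()
T=Rn.from_rotvec(o["tcp_rot"]).as_matrix();print("cam in tool",T.T@(cp-o["tcp_pos"]),"dir",T.T@ci["R"][2])
print("d",d,"F",F,"C",C)
for s in (1,-1):
    Rt=np.c_[np.cross(s*yf,-zf),s*yf,-zf]; rv=Rn.from_matrix(Rt).as_rotvec()
    for off in (0,80):
        q=kin.ik(C-19*zf-off*d,rv); print(s,off,"place",None if q is None else np.round(q,2))
    for pz in (23,120,250):
        q=kin.ik([517.5,-157,pz],down(.175+s*np.pi/2)); print(s,"grasp",None if q is None else np.round(q,2))
# views of the lens: tool down, camera side to +x
for a in (-1.4,):
  for p in ([450,100,300],[430,150,350],[450,180,250]):
    for tilt in (0,.3,.6):
      R=Rn.from_rotvec([0,-tilt,0])*Rn.from_rotvec(down(a-.2)); q=kin.ik(p,R.as_rotvec()); print("view",p,tilt,None if q is None else np.round(q,2))
```

```text
cam in tool [ 6.55418958e+01  3.36101581e-02 -1.71629856e+02] dir [-2.32681829e-01 -4.52937828e-04  9.72552806e-01]
d [ 0.84224836 -0.11035483  0.52767367] F [556.44026185 219.15677292 212.07221225] C [519.38133386 224.01238547 188.85457061]
1 0 place [-0.14  0.31 -0.61  2.16  1.14  0.64 -0.18]
1 80 place [-0.34  0.31 -0.52  2.3   1.27  0.62 -0.47]
1 grasp [ 0.81  0.71 -0.74  1.95  0.71  0.75  1.39]
1 grasp [ 0.91  0.59 -0.88  1.91  0.57  0.92  1.5 ]
1 grasp [ 1.02  0.43 -1.    1.79  0.4   1.14  1.63]
-1 0 place [ 0.36  0.66 -1.31  2.14  1.44  1.06  2.83]
-1 80 place [-1.89  0.78  1.46  2.38 -1.18  0.42 -1.31]
-1 grasp [ 0.36  0.57 -0.15  1.98  0.15  0.6  -1.29]
-1 grasp [ 0.42  0.42 -0.23  1.94  0.13  0.8  -1.28]
-1 grasp [ 0.5   0.27 -0.32  1.82  0.1   1.07 -1.25]
view [450, 100, 300] 0 [ 0.22  0.1  -0.54  1.91  0.05  1.15 -1.94]
view [450, 100, 300] 0.3 [ 0.58 -0.1  -0.86  2.1   0.01  0.82 -1.89]
view [450, 100, 300] 0.6 [ 0.11 -0.24 -0.48  2.32  0.23  0.49 -2.17]
view [430, 150, 350] 0 [ 0.22  0.05 -0.64  1.84  0.03  1.26 -2.03]
view [430, 150, 350] 0.3 [ 0.67 -0.21 -0.99  2.02 -0.1   0.96 -1.89]
view [430, 150, 350] 0.6 [-0.36 -0.29 -0.24  2.25  0.41  0.71 -2.46]
view [450, 180, 250] 0 [ 0.02  0.19 -0.52  1.93  0.11  1.05 -2.15]
view [450, 180, 250] 0.3 [ 0.27  0.06 -0.83  2.11  0.3   0.75 -2.35]
view [450, 180, 250] 0.6 [ 0.35 -0.06 -0.98  2.31  0.69  0.47 -2.8 ]
```

Run:
```python
from h import *
a=.178+np.pi/2
robot.movep([517.5,-157,140],down(a)); grip(0.65,40)
robot.servo_line([517.5,-157,70],feed=150)
robot.servo_line([517.5,-157,23],feed=70)
o=robot.observe();print(o["t"],np.round(o["contact_force"],1),np.round(o["tcp_pos"],1))
grip(0.0,40)
o=robot.observe();print(o["t"],np.round(o["contact_force"],1),np.round(o["tcp_pos"],1),o["grip_width"]*92,o["grip_force"])
p=np.array(o["tcp_pos"]);robot.servo_line([p[0],p[1],60],feed=60);robot.servo_line([p[0],p[1],240],feed=200)
o=robot.observe();print(o["t"],np.round(o["contact_force"],1),np.round(o["tcp_pos"],1),o["grip_width"]*92,o["grip_force"])
look("top",["lens","head","knob"]);look("scene",["head","lens","knob"],"pics/s2.png")
look("wrist",["hub_centre","port_face","knob"],"pics/w5.png")
c=np.zeros((480,800,3),np.uint8)
s=cv2.imread("pics/s2.png");c[:,:480]=cv2.resize(cv2.imread("pics/w5.png"),(480,480))
c[:,480:]=cv2.resize(s[160:400,220:380],(320,480));cv2.imwrite("pics/c5.png",c)
```

```text
16.85 [ 0.2  0.3 -1. ] [ 517.7 -156.8   23.1]
17.3333 [-0.3 -0.7  1.7] [ 517.7 -157.2   23.3] 35.2722227092062 39.9954879283905
19.15 [-0.4  0.2 -2.1] [ 516.8 -157.2  238.8] 35.42490735975104 39.99406635761261
top lens 0.97 world [623.8 208.5 254.7] px [211. 213.]
top head 0.57 world [690.1 204.5 296.8] px [208. 179.]
top knob 0.68 world [ 518.4 -155.4    0.9] px [368. 259.]
top knob 0.65 world [ 666.1 -110.3   87.8] px [352. 201.]
scene head 0.64 world [696.  202.9 297.1] px [368. 294.]
scene head 0.63 world [6.257e+02 4.361e+02 3.000e-01] px [453. 402.]
scene lens 0.96 world [622.  211.7 253.9] px [390. 286.]
scene knob 0.65 world [ 665.3 -113.7   78. ] px [274. 269.]
scene knob 0.64 world [694.1 201.2 296.2] px [368. 293.]
scene knob 0.56 world [ 562.9 -147.   252.6] px [289. 197.]
scene knob 0.23 world [ 5.167e+02 -1.532e+02  1.000e-01] px [301. 248.]
wrist hub_centre 0.97 world [ 516.7 -159.8  253.3] px [315. 305.]
wrist hub_centre 0.88 world [345.3 -56.8  14.4] px [471.  36.]
wrist port_face 0.91 world [ 352.4 -169.6   10.6] px [341.  21.]
wrist port_face 0.88 world [329.2 -13.5   7.4] px [521.  28.]
wrist port_face 0.78 world [ 564.3 -149.3  252.1] px [320. 411.]
```

View pics/c5.png

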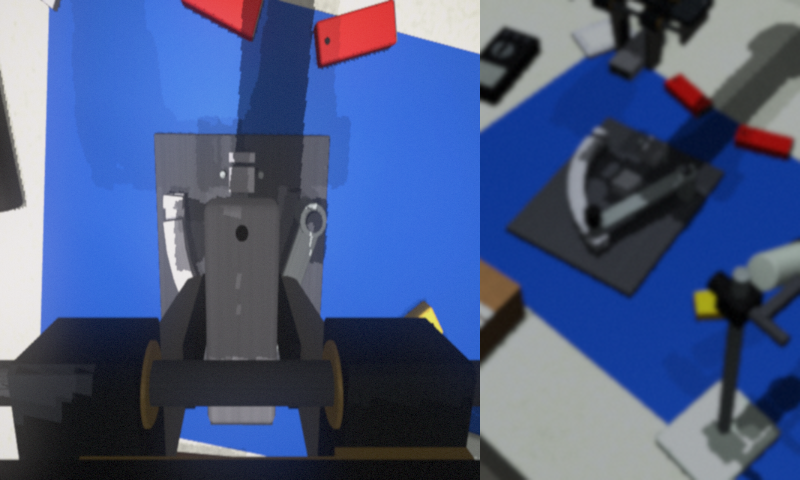

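Run:
```python
from h import *
L=np.array([623.5,210.1,254.5]);H=np.array([692,202.6,296.7])
d=(H-L)/np.linalg.norm(H-L);yf=np.cross([0,0,1],d);yf/=np.linalg.norm(yf);zf=np.cross(d,yf)
F=(L+H)/2-120*d;C=F-44.5*d;T=C-15*zf
rv=Rn.from_matrix(np.c_[np.cross(yf,-zf),yf,-zf]).as_rotvec();print("d",d,"F",F,"pitch",np.arcsin(d[2]))
robot.movep([440,20,240],down(np.pi/2))
robot.movep(T-80*d+np.array([0,0,25]),rv)
o=robot.observe();print(o["t"],np.round(o["tcp_pos"],1),o["grip_width"]*92)
robot.servo_line(T,feed=60); robot.hold(.5)
o=robot.observe();print(o["t"],np.round(o["tcp_pos"],1),np.round(T,1),np.round(o["contact_force"],1),o["grip_width"]*92,o["grip_force"])
print("rot err",(Rn.from_rotvec(rv).inv()*Rn.from_rotvec(o["tcp_rot"])).magnitude())
A=Rn.from_rotvec(o["tcp_rot"]).as_matrix();print("port est",o["tcp_pos"]-15*A[:,2]-44.5*A[:,0])
look("top",["port_face","hub_centre","lens","head"],"pics/t6.png");look("scene",["port_face","hub_centre","lens","head"],"pics/s6.png")
look("wrist",["hub_centre"],"pics/w6.png")
c=np.zeros((600,800,3),np.uint8);c[:300,:400]=cv2.resize(cv2.imread("pics/w6.png"),(400,300))
c[:300,400:]=cv2.resize(cv2.imread("pics/t6.png")[140:290,150:350],(400,300))
c[300:,:400]=cv2.resize(cv2.imread("pics/s6.png")[200:350,280:480],(400,300))
c[300:,400:]=cv2.resize(cv2.imread("pics/s6.png")[180:330,220:420],(400,300));cv2.imwrite("pics/c6.png",c)
```

```text
d [ 0.84772683 -0.09281681  0.52224923] F [556.02278018 217.48801677 212.93009231] pitch 0.5494863147581011
21.95 [459.1 227.3 160. ] 35.66652210341868
23.775 [526.1 220.8 176.9] [526.1 220.8 176.9] [-0.  -0.  -1.4] 35.404726135925415 39.99411642551422
rot err 5.9742703433499734e-05
port est [556.01737632 217.51557057 212.95158729]
top port_face 0.91 world [ 349.4 -167.4   10.2] px [375. 322.]
top port_face 0.87 world [556.9 219.  215.6] px [211. 245.]
top port_face 0.8 world [642.9  58.9  13.9] px [288. 215.]
top port_face 0.6 world [331.1 -14.3   5.8] px [318. 331.]
top hub_centre 0.96 world [ 348.7 -208.5   14. ] px [391. 322.]
top hub_centre 0.87 world [518.9 223.1 188.5] px [212. 262.]
top hub_centre 0.82 world [614.   87.3  14.7] px [278. 226.]
top hub_centre 0.74 world [339.7 -54.4   4.4] px [333. 327.]
top lens 0.82 world [625.6 210.1 258.1] px [210. 212.]
top lens 0.61 world [ 5.029e+02 -4.875e+02 -1.000e-01] px [492. 262.]
top head 0.93 world [691.5 203.3 295.5] px [208. 179.]
scene port_face 0.85 world [ 351.2 -165.9    6. ] px [333. 216.]
scene port_face 0.73 world [325.5 -15.6   8.8] px [375. 234.]
scene port_face 0.71 world [559.9 219.8 211.2] px [406. 283.]
scene port_face 0.63 world [642.6  52.9   6.6] px [325. 313.]
scene hub_centre 0.72 world [343.  -57.3   9.4] px [361. 231.]
scene hub_centre 0.72 world [609.   86.9  12.5] px [343. 311.]
scene hub_centre 0.64 world [ 344.  -212.3    6.9] px [323. 208.]
scene hub_centre 0.59 world [ 504.6 -488.7   -1. ] px [230. 196.]
scene hub_centre 0.53 world [517.5 219.7 192.7] px [415. 276.]
scene lens 0.89 world [623.8 209.4 253.8] px [389. 286.]
scene head 0.81 world [691.9 203.5 295. ] px [370. 293.]
wrist hub_centre 0.76 world [608.2  85.3  10.8] px [177. 210.]
wrist hub_centre 0.61 world [517.1 221.6 192.6] px [322. 312.]
```

View pics/c6.png

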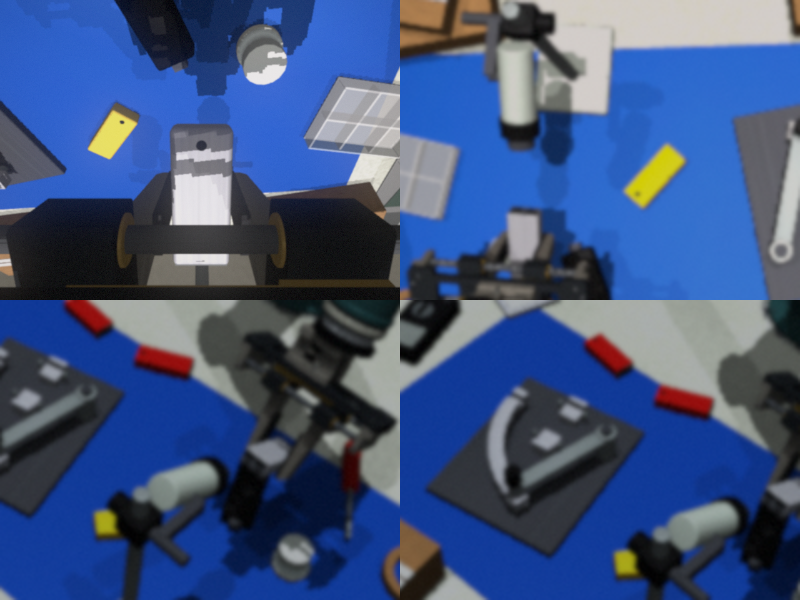

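The picture shows the hub in the gripper at top-view pixel (212,262), facing the lens at (210,212). The bar is aside and the bystanders haven't moved. The network's readings of the port face match the focus estimate to within about 5 mm.

```bash
python3 -c "
from h import *
print(robot.job_done(), robot.observe()['t'])"
```

```text
the job is handed in; nothing more can be done
the job is handed in; nothing more can be done
```

The job is handed in, result not reported: the bar is swung aside with the plunger home in the parking notch, and the hub is held in the air with its port face, by my measurements, within about 5 mm of the focus point and square to the lens.

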